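# Swipe the display lights up to full and hold

## Robot

A 6-joint arm with a two-finger parallel gripper is mounted at the origin on a cart in front of the work surface, level with it; the furniture and walls round the work are solid. World frame = base frame: x ahead of the robot, y to its left, z up, the work surface at z = 0. Lengths are in mm, angles in rad, forces in N, time in s.
With the tool pointing down it reaches from about 325 to 875 mm from the base axis. Payload 4.4 kg.
Tool frame: the origin (TCP) lies on the centre line of the jaws, within the pads' length; the fingertips stand ahead of it and the grasp point (between the pads) lies 6 mm ahead of it (ctrl.tcp_to_tips is the z of the fingertips in the tool frame, in mm); z points along the fingers, y is the line along which they close (so a half turn about z gives the same grasp; the last joint's range is limited). The gripper opens to 85 mm and grips with 20 to 120 N. Pads are 22 mm wide; open, the fingers measure 114 mm over their backs; the gripper's body (76 mm by 85 mm) begins 54 mm behind the grasp point. The pads swing forward as they close: fully open they stand 13 mm farther back than shut.
Start: joints at [1.054, 0.207, 1.542, -0, 1.393, -0.15], TCP at [205.685, 536.955, 256.282] pointing down, gripper open.
Joint ranges: [-2.73, 2.73], [-0.86, 2.22], [0.23, 2.46], [-1.11, 4.25], [0.08, 2.63], [-2.82, 2.82]. Speed limits (rad/s): [2.79, 2.79, 3.14, 3.14, 3.14, 3.14].

## Interface

Orientations are given as a 3x3 rotation matrix whose columns are the frame's x, y, z axes.
In Python, from plant import ctrl, sensors, optics gives the robot as it stands. Calls block until the motion is done:
- ctrl.move_ptp(position, orientation): joint-space move of the TCP to a pose.
- ctrl.move_l(position, rot=None, vel=150, threshold=None): straight line of the TCP; rot=None keeps the orientation; vel is the mean speed in mm/s. With threshold (N) it stops when the force on the tool has changed by that much, and returns True; else False.
- ctrl.set_joints(angles): joint-space move.
- ctrl.gripper_to(opening, force=None): finger opening in mm; force is the grip in N (None keeps the last); returns when the fingers have stopped.
- ctrl.hold(seconds).
- ctrl.solve_ik(position, orientation): joint angles nearest the present ones, or None.
- sensors.read_state(): the state.
- optics.grab_frame(name): name is "side" or "top" or "wrist"; returns (picture, depth): 400x640x3 uint8, red, green, blue; 400x640 float32, mm along the optical axis (not along the pixel's ray), 0 where there is no reading.
- optics.camera_params(name): a dict with "mtx" (3x3 intrinsics, pixels), "k1" (the pictures are not rectified: a ray, as slopes to the right and down, at radius r is drawn at 1 + k1 r^2 times it, then the intrinsics apply), "R" (3x3) and "t" (3): a world point X has camera coordinates R X + t; the wrist camera has in their place "T_tool_cam" (4x4, takes a point from camera to tool coordinates, whose origin is the TCP and whose axes are the flange's). Camera axes: x right, y down, z forward; pixel columns grow to the right and rows downward; lengths in mm; the calibration is good to about 2 mm. A picture is of the moment at which its call begins: read the wrist's pose just before it. camera_params takes no time and is no camera call.
A pose or a line that the arm cannot do raises ctrl.MotionError and nothing moves.
- ctrl.finish_job(): hands the job in; it is judged then, once.
The state is a dict: "t": time; "q": joint angles; "qvel": joint speeds; "tau": joint torques, N m; "eef_pos": TCP position; "eef_rot": TCP orientation; "force": force on the tool from outside, world axes, zero at the start; "wrist_torque": the same for the moment, N m; "grip_width": finger opening in mm; "grasp_force": force on a finger pad.
Only numpy, scipy, OpenCV 4.12 (cv2) and the standard library are available. Lean on these libraries where they do the work, as an engineer would, in place of code of your own. Each camera call takes 0.05 s, during which the arm holds its last target. There are 200 camera calls.

## Task

Turn the display lights up to full: with the gripper's fingers shut, run the fingertips lightly along the curved control bar from the smallest orange dot to the largest, pressing each of the four domed pads down in turn and staying close over the bar between them. Stop on the largest dot and finish while still holding that pad pressed, which stores the setting. Press gently, grasp nothing, and leave the gift box, ribbon spool and roll of seals where they are.

Things in the scene. Friction and masses are not known exactly. Their poses are not given: they have to be found in the camera images.
- light_bar: Display-light control: a dark, slightly curved, round-ended bar screwed to the counter, 226 mm long, 50 wide; its flat top is 24 mm above the counter. Four white sprung domes stand in a row on it. Origin: middle of its underside (z = 0); y runs along the bar toward the smallest dot; z up. Shut fingertips drawn along with their ends 2 to 4 mm above the flat top press the pads one after another.
- dot1 (a point): Crown of pad 1, with the smallest orange dot, 7 mm across; 31.5 mm above the counter, at (6, 75) mm (x, y) in the bar's frame. The pad is a shallow smooth dome 38 mm across, 7.5 mm proud of the bar's flat top. The point is fixed to the bar and does not sink with the pad.
- dot2 (a point): Crown of pad 2, with the orange dot, 13 mm across; 31.5 mm above the counter, at (-6, 25) mm (x, y) in the bar's frame. The pad is a shallow smooth dome 38 mm across, 7.5 mm proud of the bar's flat top. The point is fixed to the bar and does not sink with the pad.
- dot3 (a point): Crown of pad 3, with the orange dot, 19 mm across; 31.5 mm above the counter, at (-6, -25) mm (x, y) in the bar's frame. The pad is a shallow smooth dome 38 mm across, 7.5 mm proud of the bar's flat top. The point is fixed to the bar and does not sink with the pad.
- dot4 (a point): Crown of pad 4, with the largest orange dot, 26 mm across; 31.5 mm above the counter, at (6, -75) mm (x, y) in the bar's frame. The pad is a shallow smooth dome 38 mm across, 7.5 mm proud of the bar's flat top. The point is fixed to the bar and does not sink with the pad.
- pad1 (a joint): How far pad 1 is pressed straight down, m: 0 released, 0.007 at its stop; it counts as touched from 0.002 on. Spring about 0.6 N at first touch, 3.4 N at the stop; springs back when released.
- pad2 (a joint): How far pad 2 is pressed straight down, m: 0 released, 0.007 at its stop; it counts as touched from 0.002 on. Spring about 0.6 N at first touch, 3.4 N at the stop; springs back when released.
- pad3 (a joint): How far pad 3 is pressed straight down, m: 0 released, 0.007 at its stop; it counts as touched from 0.002 on. Spring about 0.6 N at first touch, 3.4 N at the stop; springs back when released.
- pad4 (a joint): How far pad 4 is pressed straight down, m: 0 released, 0.007 at its stop; it counts as touched from 0.002 on. Spring about 0.6 N at first touch, 3.4 N at the stop; springs back when released.
- petit_noir_1: Small dark brown closed gift box, 56 x 62 x 50 mm high, loose, behind the bar; origin: middle of its underside. Leave alone.
- ribbon_ivory: Spool of ivory ribbon with brown discs, lying flat, 66 mm across, 24 mm high, loose, behind the bar; origin: middle of its underside (ribbon end sticks out a little). Leave alone.
- sticker_roll: White roll of paper seals lying flat, 69 mm across, 26 mm high, loose, in front of the bar (robot's side); origin: middle of its underside. Leave alone.

How it is judged:
By the outcome, as a careful person would: the job done as asked, in the order asked, and still so for the second after the job is handed in, while the arm keeps its last pose, push and grip.
It also fails if it takes over 32 s, if anything falls off the work surface, if the arm or the gripper's body presses on something with over 40 N, if the wrist force passes 120 N, or if a joint passes its speed limit or range.

## Working session

There is one attempt and no reset: what is moved stays moved. The work goes in short steps, each a Python script; the robot and the scene stay as the last script left them, time stands still between calls to the robot, and variables do not carry over. Pictures are saved under pics/ and viewed, at most 10 in all, crops included, and the job is handed in when it is done.

```bash
mkdir -p pics; ls
python3 - <<'E'
from plant import ctrl,sensors,optics
import cv2,numpy as np
for n in("top","side"):
    p,d=optics.grab_frame(n); cv2.imwrite(f"pics/{n}.png",p[:,:,::-1]); np.save(f"{n}.npy",d); np.save(f"{n}p.npy",p)
s=sensors.read_state(); print(s["t"],ctrl.tcp_to_tips,s["eef_rot"],s["force"],s["grip_width"])
E
```

```text
pics
0.1 25.0 [[-9.33848866e-01  3.57666354e-01 -1.03660455e-03]
 [ 3.57667713e-01  9.33847163e-01 -1.81186016e-03]
 [ 3.19988799e-04 -2.06276354e-03 -9.99997821e-01]] [ 0.7944251  -0.23632204  0.1323335 ] 85.56126722915202
```

View pics/top.png

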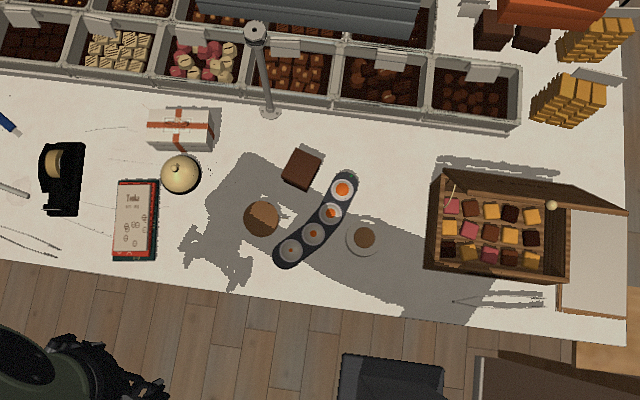

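View pics/side.png

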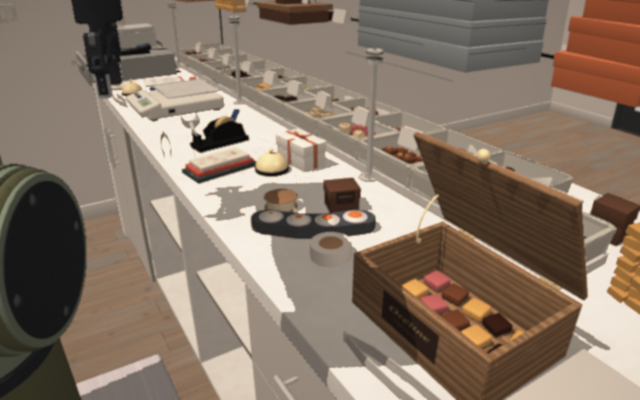

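The top view shows the bar running from about (290,249), the smallest dot, to (343,190), the largest. The box is at (302,168), the spool at (262,217) and the seals at (363,238). Next I'll locate the dots and fit the bar.

```bash
cat > h.py <<'E'
import numpy as np,cv2
from plant import ctrl,sensors,optics
B=np.array([[6,75],[-6,25],[-6,-25],[6,-75]],float)
def ray(px,c):
    K=np.array(c["mtx"]); d=(np.array(px,float)-K[:2,2])/[K[0,0],K[1,1]]; u=d.copy()
    for _ in range(20): u=d/(1+c["k1"]*(u@u))
    return np.array([*u,1.])
def at_z(px,c,R,t,z):   # X cam = R X + t
    C=-R.T@t; v=R.T@ray(px,c); return C+v*(z-C[2])/v[2]
def fit(P):             # rigid 2D: P = R B + t
    pc,bc=P.mean(0),B.mean(0); a,b=B-bc,P-pc
    th=np.arctan2((a[:,0]*b[:,1]-a[:,1]*b[:,0]).sum(),(a*b).sum())
    R=np.array([[np.cos(th),-np.sin(th)],[np.sin(th),np.cos(th)]]); t=pc-R@bc
    return th,R,t,P-(B@R.T+t)
def orange(p,smin=110):
    h=cv2.cvtColor(p,cv2.COLOR_RGB2HSV); return cv2.inRange(h,(3,smin,70),(20,255,255))
E
python3 - <<'E'
from h import *
p=np.load("topp.npy");d=np.load("top.npy");c=optics.camera_params("top");R,t=np.array(c["R"]),np.array(c["t"])
m=orange(p); n,l,s,ce=cv2.connectedComponentsWithStats(m)
for i in range(1,n):
    x,y=ce[i]
    if 275<x<360 and 175<y<265: print(s[i,4],ce[i].round(1),at_z(ce[i],c,R,t,31.5).round(1),
      d[int(y),int(x)], (R.T@(ray(ce[i],c)*d[int(y),int(x)]-t)).round(1))
print("cam",(-R.T@t).round())
for q in((302,168),(262,217),(363,238)):print(q,at_z(q,c,R,t,25).round())
cv2.imwrite("pics/topc.png",cv2.resize(p[150:280,225:395,::-1],None,fx=4.5,fy=4.5,interpolation=cv2.INTER_CUBIC))
E
```

```text
141 [342. 189.] [536.6 283.5  31.5] 866.0845 [537.  283.5  30.2]
78 [330.2 212.7] [488.5 299.6  31.5] 854.2671 [488.4 299.6  31.8]
39 [312.9 233.1] [446.1 326.4  31.5] 845.50507 [446.  326.4  32.1]
13 [290.4 249.6] [410.3 362.9  31.5] 838.2174 [410.2 362.8  32.7]
cam [319. 313. 870.]
(302, 168) [569. 364.  25.]
(262, 217) [464. 425.  25.]
(363, 238) [451. 233.  25.]
```

View pics/topc.png

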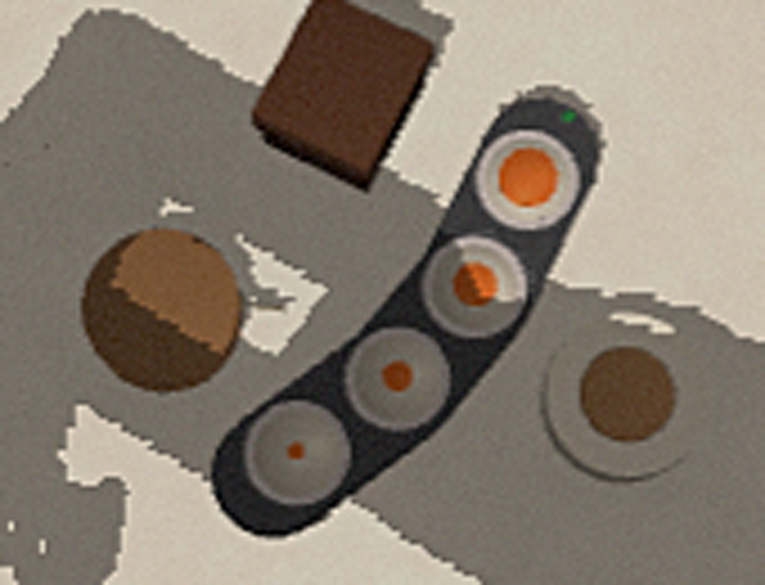

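Run:
```python
from h import *
P=np.array([[410.3,362.9],[446.1,326.4],[488.5,299.6],[536.6,283.5]])
th,R,t,res=fit(P);print(th,t,res.round(1))
u=-R[:,1]; x=np.array([-u[0],-u[1],0]); z=np.array([0,0,-1.]); O=np.c_[x,np.cross(z,x),z]
ctrl.gripper_to(0,20); print(ctrl.tcp_to_tips,sensors.read_state()["grip_width"])
ctrl.move_ptp([*t,190],O)
ctrl.hold(.3); s=sensors.read_state()
p,d=optics.grab_frame("wrist"); cv2.imwrite("pics/w1.png",p[:,:,::-1]); np.save("w.npy",p);np.save("wd.npy",d)
c=optics.camera_params("wrist");T=np.eye(4);T[:3,:3]=s["eef_rot"];T[:3,3]=s["eef_pos"]
M=np.linalg.inv(T@np.array(c["T_tool_cam"]));Rc,tc=M[:3,:3],M[:3,3]
n,l,st,ce=cv2.connectedComponentsWithStats(orange(p))
for i in range(1,n):
    if st[i,4]>60: 
        w=at_z(ce[i],c,Rc,tc,31.5); k=d[int(ce[i][1]),int(ce[i][0])]
        print(st[i,4],ce[i].round(1),w.round(1),(Rc.T@(ray(ce[i],c)*k-tc)).round(1))
print(s["t"],s["eef_pos"],s["force"])
```

```text
1.0095364307998094 [470.375 318.1  ] [[ 0.2 -0.2]
 [ 0.1  0.1]
 [ 0.2 -0.1]
 [-0.5  0.2]]
25.0 0.254019725609708
5192 [422.2 109.1] [460.1 426.   31.5] [461.9 428.   22.8]
175 [309.4 159.7] [446.8 326.6  31.5] [446.6 326.8  32.9]
1322 [225.8 218.4] [451.9 235.1  31.5] [452.7 233.   27. ]
323 [310.  214.9] [488.9 300.4  31.5] [488.9 300.4  31.5]
215 [ 74.3 312.9] [451.6  40.   31.5] [453.3  29.2  22.2]
1996 [ 51.3 363.9] [485.8 -34.2  31.5] [488.5 -47.2  22.4]
94 [ 37.7 344.2] [459.2 -26.7  31.5] [461.1 -39.7  22.2]
110 [576.3 361.6] [788.7 454.1  31.5] [740.6 442.5  66. ]
84 [557.4 369.2] [786.5 432.5  31.5] [758.7 427.3  51.5]
61 [593.1 373.7] [818.  465.8  31.5] [785.9 457.7  52.9]
2.4833 [469.93524139 318.89835295 190.22447242] [ 0.09178175  1.12242951 -0.56939717]
```

View pics/w1.png

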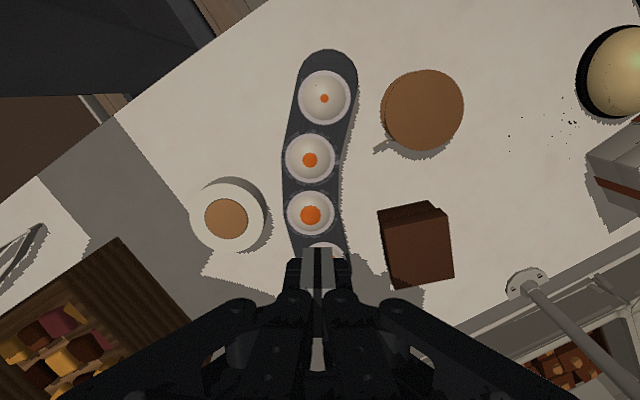

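The wrist view puts dots 2 and 3 at (310,160) and (310,214), within 1 mm of the top-view fit. The route along the bar is clear, so I'll start the stroke and log force and height.

Run:
```python
from h import *
P=np.array([[410.3,362.9],[446.4,326.5],[488.7,300.0],[537,283.7]])
th,R,t,res=fit(P);print(res.round(1)); W=B@R.T+t
def st(n):
    s=sensors.read_state(); print(n,round(s["t"],2),np.round(s["eef_pos"],1),np.round(s["force"],1),round(s["grip_width"],1))
ctrl.move_l([*W[0],85],vel=120); st("above1")
print(ctrl.move_l([*W[0],52],vel=25,threshold=15)); st(1)
for i in (1,2,3):
    hit=ctrl.move_l([*W[i],52],vel=35,threshold=20); st(i+1)
    if hit: print("stopped"); break
ctrl.hold(.3); st("end")
p,d=optics.grab_frame("wrist"); cv2.imwrite("pics/w2.png",p[:,:,::-1])
p,d=optics.grab_frame("side"); cv2.imwrite("pics/s2.png",cv2.resize(p[150:290,220:410,::-1],None,fx=4,fy=4))
p,d=optics.grab_frame("top"); cv2.imwrite("pics/t2.png",cv2.resize(p[140:280,220:410,::-1],None,fx=4,fy=4))
```

```text
[[ 0.1 -0.2]
 [ 0.2  0.1]
 [ 0.1  0.1]
 [-0.4  0.1]]
above1 3.76 [411.1 363.4  85.8] [-1.5  0.7  0.1] 0.0
False
1 5.22 [410.2 363.2  52.2] [-1.5 -1.   2.1] -0.0
2 6.84 [446.4 326.5  52.1] [-0.1  0.9  1.8] 0.0
3 8.42 [488.9 300.   52.2] [0.4 0.1 1.8] -0.5
4 10.03 [537.6 283.6  52.1] [-0.8 -0.3  1.8] -0.2
end 10.33 [537.5 283.6  52.1] [ 0.3 -0.7  2.2] 0.2
```

View pics/w2.png

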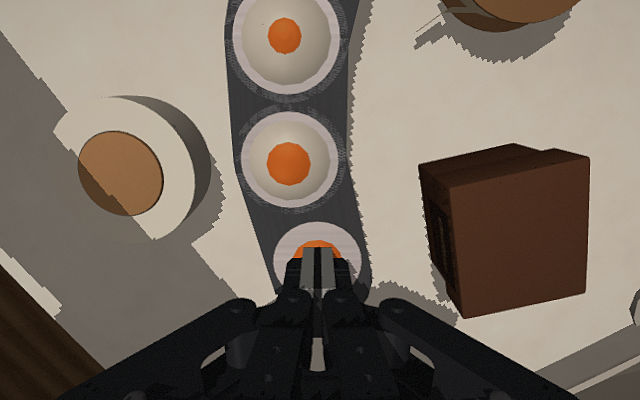

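View pics/s2.png

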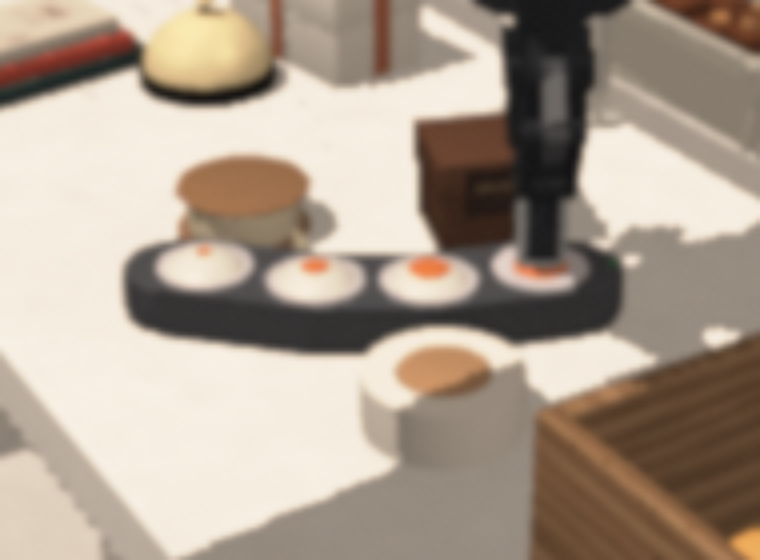

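Both views show the shut fingertips on the largest dot (wrist view, about (318,255)) with pad 4 pressed at about 2 N. The neighbouring objects haven't moved.

```bash
python3 -c "
from plant import ctrl
print(ctrl.finish_job())"
```

```text
the job is handed in; nothing more can be done
None
```

I ran the shut fingertips along the bar from the smallest dot to the largest at pressing depth, about 2 N at each pad, and handed the job in at about 10 s with pad 4 still held; the box, spool and seals weren't touched.

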